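# Lock the keeper over the weld coupon

### The job

Lock the flat steel coupon into the welding jig: push the keeper by its black star knob along the long leg of the L-shaped slot to the corner, then turn the corner and push it along the short leg fully home to the end of the slot, where its disc overhangs the coupon. Only push the knob, never pinch it between the fingers, and leave the coupon, nozzle, screwdriver and carton where they are.

Things in the scene. Friction and masses are not known exactly. Their poses are not given: they have to be found in the camera images.
- jig: fixed welding jig: aluminium plate on a black base, top face 20 mm above the bench. Origin on the bench; the plate spans x -75 to 85, y -85 to 95 mm. An L-shaped slot, 14 mm wide, 10 deep: long leg 90 mm along jig y, then from the corner a short leg 45 mm along jig +x (travel of the pin's centre). Else on the plate: screw heads 3 mm high, the coupon and six dowels 4 mm high round it
- slot_start (a point): start of the long leg: where the pin's axis stands when it is fully back; on the plate's top face, jig frame (-30, -45, 20) mm. The jig's axes
- slot_corner (a point): the corner of the slot: where the pin's axis stands there; on the plate's top face, jig frame (-30, 45, 20) mm
- slot_end (a point): closed end of the short leg: where the pin's axis stands when the keeper is home; on the plate's top face, jig frame (15, 45, 20) mm
- knob_top (a point): centre of the star knob's top, 60 mm above the bench, on the keeper's axis. Knob: hub of radius 14 mm with four lobes reaching 23 mm from the axis along the jig's +-x and +-y, from 33 to 59 mm above the bench. Below it a steel disc of radius 28 mm, 27 to 32 mm up, so push the knob's side at 36 mm or higher. The keeper is one rigid piece, slides without turning and cannot be lifted
- traverse (a joint): the keeper's travel along the long leg (jig's +y), m: 0 at slot_start, 0.090 at the corner and along the short leg (1.5 mm more with play); starts at 0.002 to 0.040. An 11 mm guide pin under the disc runs in the slot with 1.5 mm play each side; its walls stop it. It slides under a push of 2 to 4 N and stays where it is left
- keeper (a joint): the keeper's travel along the short leg (jig's +x), m: 0 all along the long leg, 0.045 when home at slot_end (up to 1.5 mm beyond with play). It can grow only at the corner
- lobe_xp: the knob's lobe on the jig's +x side: an upright round black lobe of radius 9 mm, 26 mm high; its origin is the centre of its underside, 14 mm from the knob's axis. Its axes are the jig's; it cannot turn
- lobe_xm: the knob's lobe on the jig's -x side: an upright round black lobe of radius 9 mm, 26 mm high; its origin is the centre of its underside, 14 mm from the knob's axis. Its axes are the jig's; it cannot turn
- lobe_yp: the knob's lobe on the jig's +y side: an upright round black lobe of radius 9 mm, 26 mm high; its origin is the centre of its underside, 14 mm from the knob's axis. Its axes are the jig's; it cannot turn
- lobe_ym: the knob's lobe on the jig's -y side: an upright round black lobe of radius 9 mm, 26 mm high; its origin is the centre of its underside, 14 mm from the knob's axis. Its axes are the jig's; it cannot turn
- coupon: loose flat dark steel coupon, 40 x 110 x 5 mm, long along the jig's y, lying on the plate among six low dowels beyond the short leg; origin at the centre of its underside, jig frame (49, 20, 20) mm. With the keeper home the disc lies 2 mm above its near edge and overhangs it by 14 mm
- nozzle: loose copper welding nozzle standing on the bench beside the jig, 22 mm across, 30 mm high; origin at the centre of its foot
- screwdriver: loose screwdriver with a blue handle lying on the bench beside the jig, 170 mm long along its own x, handle to -x, 26 mm thick at most; origin at about its middle, on the bench
- carton: small loose cardboard carton on the bench beside the jig, 60 x 85 x 40 mm; origin at the centre of its underside
Mind the look-alikes: they are no part of the job. What is meant by the jig is not green, purple or turquoise, and is the larger of those in its own colour.

How it is judged (in metres and radians):
On the way:
1. the keeper reaches the corner of the slot (within 8 mm) (value of joint traverse above 0.082 m and value of joint keeper below 0.008 m).
At the end, for the whole second after the job is handed in: The keeper rests at the end of the short leg, within 5 mm of its end stop; the coupon lies flat within 6 mm of where it was, and the nozzle, screwdriver and carton within 15 mm of where they were (value of joint traverse above 0.085 m and value of joint keeper above 0.04 m and velocity of joint keeper below 0.005 m/s and distance of coupon from where it was at the start of the episode below 0.006 m and angle between coupon's own z axis and vertical below 0.05 rad and distance of each of nozzle, screwdriver, carton from where it was at the start of the episode below 0.015 m); the robot touches nothing.
It fails at once if the knob is pinched: opposite lobes are pressed by the fingers at once (over 1 N each) ((contact force between the fingers and lobe_xp above 1 N and contact force between the fingers and lobe_xm above 1 N) or (contact force between the fingers and lobe_yp above 1 N and contact force between the fingers and lobe_ym above 1 N)).
It fails at once if the coupon is shifted by more than 6 mm or lifted (distance of coupon from where it was at the start of the episode above 0.006 m).
It fails at once if the nozzle, screwdriver or carton is moved by more than 15 mm (distance of any of nozzle, screwdriver, carton from where it was at the start of the episode above 0.015 m).
It also fails if it takes over 48 s, if anything falls off the work surface, if the arm or the gripper's body presses on something with over 40 N, if the wrist force passes 120 N, or if a joint passes its speed limit or range.

### The arm

A 6-joint arm with a two-finger parallel gripper is mounted at the origin on the work surface. World frame = base frame: x ahead of the robot, y to its left, z up, the work surface at z = 0. Lengths are in m, angles in degrees, forces in N, time in s.
With the tool pointing down it reaches from about 0.3 to 0.775 m from the base axis. Payload 14.6 kg.
Tool frame: the origin (TCP) lies midway between the tips of the shut fingers; the grasp point (between the pads) lies 19 mm behind it; z points along the fingers, y is the direction in which the jaws open and shut (so a half turn about z gives the same grasp; the last joint's range is limited). The gripper opens to 85 mm and grips with 20 to 120 N. Pads are 22 mm wide; open, the fingers measure 114 mm over their backs; the gripper's body (76 mm by 85 mm) begins 54 mm behind the grasp point. The pads swing forward as they close: fully open they stand 13 mm farther back than shut.
Start: joints at [-67.701, 17.183, 87.147, -0, 75.671, -3.816], TCP at [0.242, -0.494, 0.231] pointing down, gripper open.
Joint ranges: [-173.82, 173.82], [-45.26, 126.66], [13.44, 144.39], [-59.66, 239.66], [0, 175.72], [-146.38, 146.38]. Speed limits (degrees/s): [127.2, 127.2, 147.25, 180, 180, 180].

### API

Orientations are given as a 3x3 rotation matrix whose columns are the frame's x, y, z axes.
In Python, from station import manip, eyes, outline_of, spot_point gives the robot as it stands.
- The arm moves only by the tool jog_arm, never from a script. Its argument "increments" is text: rows parted by semicolons, each of 4 numbers parted by spaces: the shift along the world's x, y, z in m, then the turn about the world's z in degrees. A call has 1 to 10 rows; each row shifts and turns the commanded pose from where the row before left it; what a row does not reach is not made up. A row lasts 1/12 s, in which the tool goes at most 41.7 mm and 7.16 degrees, less where a joint would pass 70% of its speed; a pose out of reach is approached as far as the arm can. A call is refused whole if a number of a shift passes 0.0417 or a number of a turn 7.16, either way. A call with a gripper value outside its range is refused whole. "grip" is the opening, from -1 (shut) to 1 (fully open), set as the call begins (left out, the last holds). The fingers move at their own pace and stop on an object; "force" is the grip in N (left out, the last holds). Time passes only in rows, so rows that do not move let the fingers close. It gives the time, the measured TCP pose, the force and the opening at its end, in the units of the state.
- manip.sense(): the state, without advancing time (a new reading comes with each control period).
- eyes.camera(name): name is "scene" or "top" or "wrist"; returns (picture, depth): 400x640x3 uint8, red, green, blue; 400x640 float32, m along the optical axis (not along the pixel's ray), 0 where there is no reading.
- eyes.camera_info(name): a dict with "K" (3x3 intrinsics, pixels), "rvec" (rotation vector, rad) and "tvec" (3), from world to camera coordinates, as OpenCV has them. Camera axes: x right, y down, z forward; pixel columns grow to the right and rows downward; lengths in m; the calibration is good to about 2 mm. A picture is of the moment at which its call begins: read the wrist's pose just before it. camera_info takes no time and is no camera call; for the wrist camera it gives the pose at the moment of the call.
- manip.job_done(): hands the job in, once; it reports no verdict.
Trained networks look in the newest picture that a camera, given by its name, has taken for a name from the list of things; names that differ only in an ending like _2 or _b are one class to them, and where a whole thing is asked for, a point or a joint stands for the part that bears it (a point fixed in the world has none). Each returns a list of dicts, best first, with "confidence" (0 to 1); they miss things now and then, are a little off and sometimes report something else, mostly with a low value. They report only what shows in the picture. A call takes as long as a camera call. They do not tell look-alikes from the thing itself.
- outline_of(target, camera): "mask" (400x640 bool, what is visible of it).
- spot_point(target, camera): "at" ([x, y, z] in m, in world coordinates, good to about 4 mm: a listed point, or the origin of a listed thing).
The state is a dict: "clock": time; "joint_positions": joint angles; "qd": joint speeds; "tau": joint torques, N m; "ee_pos": TCP position; "ee_rot": TCP orientation; "ft_force": force on the tool from outside, world axes, zero at the start; "wrist_torque": the same for the moment, N m; "gripper_width": finger opening in m.
Only numpy, scipy, OpenCV 4.12 (cv2) and the standard library are available. Lean on these libraries where they do the work, as an engineer would, in place of code of your own. Each camera call takes 0.05 s, during which the arm holds its last target.

## Working session

There is one attempt and no reset: what is moved stays moved. The work goes in short steps, Python scripts to look and compute and a tool call to move; the robot and the scene stay as the last step left them, time stands still between calls to the robot, and variables do not carry over. Pictures are saved under pics/ and viewed, and the job is handed in when it is done.

Besides the shell and the picture viewer there is one more tool, called after "Emit:" as a command line: name --argument value ..., lists and objects as JSON in quotes. jog_arm: Moves the arm, as the interface text tells. Its arguments: {"type":"object","properties":{"increments":{"type":"string"},"grip":{"type":"number"},"force":{"type":"number"}},"required":["increments"]}

```bash
mkdir -p pics; ls
python3 - <<'E'
from station import manip, eyes, outline_of, spot_point
import cv2,numpy as np
s=manip.sense();print(s['clock'],s['ee_pos'],s['ee_rot'],s['gripper_width'])
for c in ['scene','top']:
    p,d=eyes.camera(c);cv2.imwrite(f'pics/{c}0.png',p[:,:,::-1])
    for t in ['jig','knob_top','slot_start','slot_corner','slot_end','coupon','nozzle','screwdriver','carton','lobe_xp','lobe_ym']:
        print(c,t,[(np.round(r['at'],3).tolist(),round(r['confidence'],2)) for r in spot_point(t,c)][:4])
print(manip.sense()['clock'])
E
```

```text
pics
0.0 [ 0.24199708 -0.49363417  0.23074236] [[ 8.97946826e-01  4.40103783e-01 -3.97376964e-04]
 [ 4.40103951e-01 -8.97946223e-01  1.04556302e-03]
 [ 1.03333098e-04 -1.11374717e-03 -9.99999374e-01]] 0.08540169107251103
scene jig [([0.792, 0.283, 0.0], 0.94), ([0.599, 0.07, 0.003], 0.63), ([0.354, -0.035, 0.005], 0.63), ([0.424, -0.284, 0.003], 0.63)]
scene knob_top [([0.786, 0.241, 0.042], 0.78), ([0.588, 0.032, 0.058], 0.72), ([0.352, -0.067, 0.041], 0.59), ([0.423, -0.337, 0.06], 0.58)]
scene slot_start [([0.35, -0.069, 0.011], 0.97), ([0.271, 0.197, 0.024], 0.88), ([0.602, 0.015, 0.022], 0.87), ([0.426, -0.339, 0.021], 0.86)]
scene slot_corner [([0.376, -0.268, 0.016], 0.92), ([0.23, 0.278, 0.02], 0.91), ([0.754, 0.31, 0.017], 0.83), ([0.321, -0.008, 0.014], 0.7)]
scene slot_end [([0.578, 0.113, 0.017], 0.96), ([0.414, -0.234, 0.021], 0.94), ([0.273, 0.296, 0.018], 0.92), ([0.349, 0.002, 0.014], 0.65)]
scene coupon [([0.628, 0.117, 0.017], 0.8), ([0.494, 0.236, 0.004], 0.15)]
scene nozzle [([0.704, -0.008, -0.0], 0.48), ([0.594, 0.022, 0.032], 0.4), ([0.578, 0.02, 0.034], 0.34)]
[... 914 characters left out ...]
015], 0.61)]
top slot_end [([0.583, 0.117, 0.022], 0.93), ([0.412, -0.235, 0.022], 0.88), ([0.789, 0.318, 0.018], 0.73), ([0.352, 0.0, 0.018], 0.67)]
top coupon [([0.624, 0.111, 0.021], 0.82)]
top nozzle [([0.702, -0.013, -0.002], 0.4)]
top screwdriver [([0.738, -0.069, -0.002], 0.94), ([0.575, 0.041, 0.034], 0.31), ([0.575, 0.022, 0.029], 0.23)]
top carton [([0.493, 0.235, -0.002], 0.97), ([0.599, 0.016, 0.018], 0.53), ([0.594, 0.044, 0.035], 0.29)]
top lobe_xp [([0.594, 0.046, 0.034], 0.45), ([0.436, -0.334, 0.033], 0.43), ([0.28, 0.203, 0.039], 0.38)]
top lobe_ym [([0.596, 0.022, 0.031], 0.61), ([0.434, -0.35, 0.036], 0.52), ([0.78, 0.234, 0.021], 0.48), ([0.275, 0.181, 0.031], 0.42)]
1.2
```

View pics/top0.png

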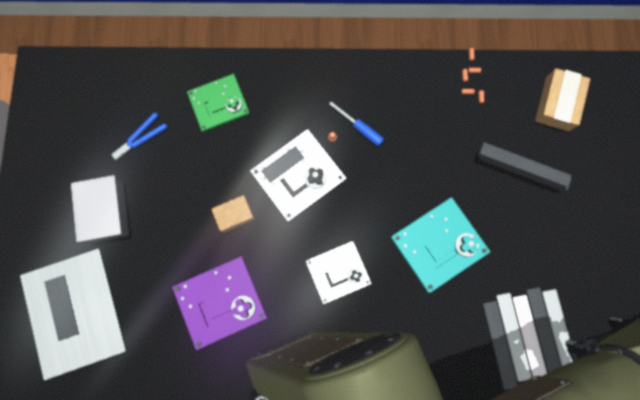

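View pics/scene0.png

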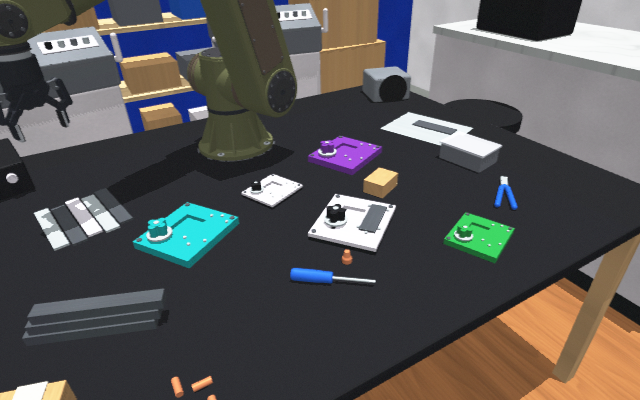

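The top view shows the white jigs at about (298,175) and (338,272). The larger one at (298,175) is ours, with its knob at (316,176) and the coupon at (283,163). Next I'll measure its pose precisely.

```bash
cat > h.py <<'E'
from station import manip, eyes, outline_of, spot_point
import cv2,numpy as np
def pts(c,d):
    I=eyes.camera_info(c);K=np.array(I['K']);R=cv2.Rodrigues(np.array(I['rvec'],float))[0];t=np.array(I['tvec']).ravel()
    v,u=np.mgrid[0:400,0:640]
    X=np.stack([(u-K[0,2])/K[0,0]*d,(v-K[1,2])/K[1,1]*d,d],-1)
    return (X-t)@R
E
python3 - <<'E'
from h import *
from scipy.optimize import minimize
for c in ['top','scene']:
    p,d=eyes.camera(c);P=pts(c,d)
    near=(np.hypot(P[...,0]-.597,P[...,1]-.067)<.14)&(d>0)
    m=near&(P[...,2]>.014)&(P[...,2]<.027)
    q=P[m][:,:2].astype(np.float32)
    r=cv2.minAreaRect(q);print(c,m.sum(),r, np.median(P[m][:,2]))
    k=near&(P[...,2]>.05)&(P[...,2]<.075)
    kq=P[k];print('knob',k.sum(),kq[:,:2].mean(0),(kq[:,:2].max(0)+kq[:,:2].min(0))/2,np.median(kq[:,2]),cv2.minEnclosingCircle(kq[:,:2].astype(np.float32)))
    if c=='top':
        v,u=np.where(near); y0,x0=v.min(),u.min()
        cv2.imwrite('pics/crop1.png',cv2.resize(p[120:230,235:365,::-1],None,fx=5,fy=5,interpolation=cv2.INTER_CUBIC))
# networks' points -> rigid fit
J=np.array([[-30,-45],[-30,45],[15,45],[49,20],[0,0]])/1e3
W=np.array([[.601,.017],[.545,.085],[.5805,.115],[.626,.114],[.597,.0675]])
a=J-J.mean(0);b=W-W.mean(0);H=a.T@b
th=np.arctan2(H[0,1]-H[1,0],H[0,0]+H[1,1]);R=np.array([[np.cos(th),-np.sin(th)],[np.sin(th),np.cos(th)]])
print(np.degrees(th),W.mean(0)-R@J.mean(0),(W-(a@R.T+W.mean(0))).round(4).tolist())
E
```

```text
top 3754 ((0.6124005317687988, 0.054115600883960724), (0.16142809391021729, 0.23033981025218964), 37.91110610961914) 0.02049608532315987
knob 204 [0.58562923 0.02916778] [0.58551728 0.02980755] 0.05920046065157268 ((0.5871583819389343, 0.02957076020538807), 0.022712109610438347)
scene 2689 ((0.6135322451591492, 0.054835185408592224), (0.1622227132320404, 0.2324780374765396), 37.97267150878906) 0.01956874226846973
knob 170 [0.59345615 0.02711807] [0.58987187 0.02854985] 0.05838555267204146 ((0.590316653251648, 0.029652651399374008), 0.02281966619193554)
37.64751770825693 [0.597207   0.06891817] [[0.0001, 0.002], [-0.001, -0.0012], [-0.0011, 0.0013], [0.0022, -0.0007], [-0.0002, -0.0014]]
```

View pics/crop1.png

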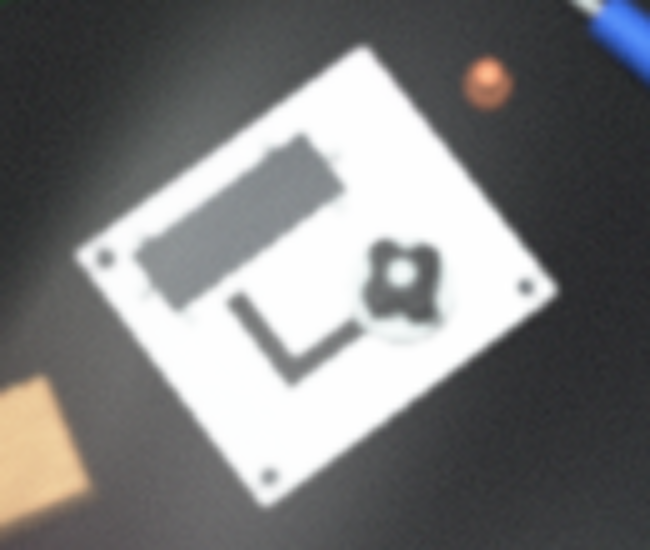

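Emit:
jog_arm --increments "0.019 0.024 0 1.17;0.019 0.024 0 1.17;0.019 0.024 0 1.17;0.019 0.024 0 1.17;0.019 0.024 0 1.17;0.019 0.024 0 1.17;0.019 0.024 0 1.17;0.019 0.024 0 1.17;0.019 0.024 0 1.17;0.019 0.024 0 1.17" --grip -1

```text
clock: 2.13
ee_pos: [0.4328, -0.2526, 0.2315]
ee_rot: [[0.789, 0.614, 0.0], [0.614, -0.789, -0.0], [0.0, 0.0, -1.0]]
ft_force: [0.8, -0.5, 1.2]
gripper_width: 0.0003
```

Emit:
jog_arm --increments "0.019 0.024 0 0;0.019 0.024 0 0;0.019 0.024 0 0;0.019 0.024 -0.005 0;0.019 0.024 -0.01 0;0.019 0.024 -0.02 0;0.019 0.024 -0.02 0;0.019 0.024 -0.02 0;0.019 0.022 -0.02 0;0 0 0 0"

```text
clock: 2.97
ee_pos: [0.6035, -0.036, 0.1316]
ee_rot: [[0.788, 0.616, -0.005], [0.616, -0.788, 0.001], [-0.003, -0.004, -1.0]]
ft_force: [-1.7, 0.9, -1.1]
gripper_width: 0.0001
```

Emit:
jog_arm --increments "0.011 0.009 0 0;0.011 0.009 0 0;0 0 -0.015 0;0 0 -0.015 0;0 0 -0.015 0;0 0 -0.015 0;0 0 -0.015 0;0 0 -0.013 0;0 0 0 0;0 0 0 0"

```text
clock: 3.8
ee_pos: [0.6249, -0.022, 0.0482]
ee_rot: [[0.79, 0.613, -0.001], [0.613, -0.79, 0.0], [-0.001, -0.001, -1.0]]
ft_force: [0.8, 0.0, 0.9]
gripper_width: 0.0002
```

Run:
```python
from h import *
s=manip.sense();print(s['ee_pos'],s['ft_force'])
p,d=eyes.camera('top');cv2.imwrite('pics/c2.png',cv2.resize(p[110:240,220:390,::-1],None,fx=4,fy=4))
p,d=eyes.camera('scene');cv2.imwrite('pics/s2.png',cv2.resize(p[120:300,250:450,::-1],None,fx=3,fy=3))
```

```text
[ 0.62492622 -0.0220107   0.04815805] [0.76469355 0.0287455  0.88171166]
```

View pics/c2.png

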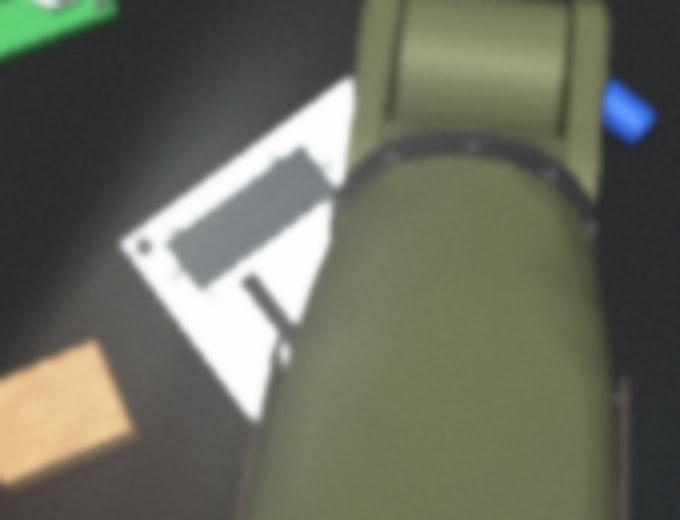

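View pics/s2.png

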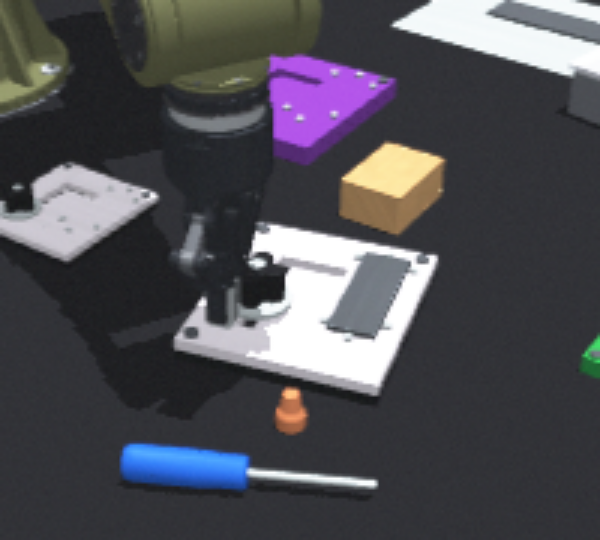

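Emit:
jog_arm --increments "0.002 0.002 -0.003 0;-0.003 0.004 0 0;-0.003 0.004 0 0;-0.003 0.004 0 0;-0.003 0.004 0 0;-0.003 0.004 0 0;-0.003 0.004 0 0;-0.003 0.004 0 0;-0.003 0.004 0 0;-0.003 0.004 0 0"

```text
clock: 4.73
ee_pos: [0.5999, 0.0164, 0.0454]
ee_rot: [[0.79, 0.613, 0.0], [0.613, -0.79, -0.0], [0.0, 0.0, -1.0]]
ft_force: [-0.0, -2.1, 0.6]
gripper_width: 0.0002
```

Emit:
jog_arm --increments "-0.003 0.004 0 0;-0.003 0.004 0 0;-0.003 0.004 0 0;-0.003 0.004 0 0;-0.003 0.004 0 0;-0.003 0.004 0 0;-0.003 0.004 0 0;-0.003 0.004 0 0;0 0 0 0"

```text
clock: 5.48
ee_pos: [0.5755, 0.049, 0.0452]
ee_rot: [[0.79, 0.614, -0.0], [0.614, -0.79, 0.0], [-0.0, -0.001, -1.0]]
ft_force: [0.2, 0.4, -0.3]
gripper_width: -0.0
```

```bash
cat > k.py <<'E'
from h import *
import sys
o=np.array([.597,.068]);a=np.radians(37.8);R=np.array([[np.cos(a),-np.sin(a)],[np.sin(a),np.cos(a)]])
s=manip.sense();print(s['clock'],'tcp jig',((s['ee_pos'][:2]-o)@R).round(4),s['ee_pos'][2],'F jig',(np.array(s['ft_force'][:2])@R).round(2))
for c in ['scene','top']:
    p,d=eyes.camera(c)
    for t in ['knob_top','coupon','nozzle','screwdriver','carton'] if len(sys.argv)>2 else ['knob_top']:
        for r in spot_point(t,c):
            x=np.array(r['at'])
            if t!='knob_top' or np.hypot(*(x[:2]-o))<.1: print(c,t,x.round(3),((x[:2]-o)@R).round(4),round(r['confidence'],2))
    b=p[110:240,220:390] if c=='top' else p[140:280,270:440]
    cv2.imwrite(f'pics/{sys.argv[1]}{c}.png',cv2.resize(b[:,:,::-1],None,fx=4,fy=4,interpolation=cv2.INTER_CUBIC))
E
python3 k.py a
```

```text
5.4833 tcp jig [-0.0286 -0.0018] 0.045186856349082455 F jig [0.45 0.18]
scene knob_top [0.549 0.079 0.056] [-0.0314  0.0377] 0.62
top knob_top [0.601 0.017 0.016] [-0.0284 -0.0429] 0.35
```

View pics/ascene.png

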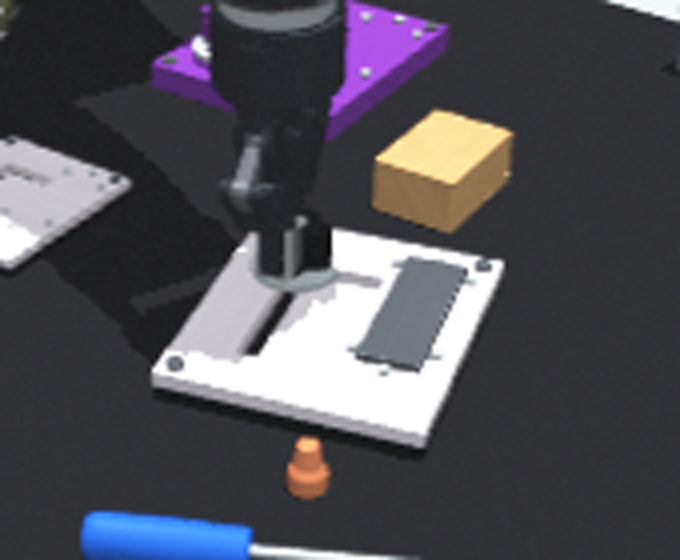

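Emit:
jog_arm --increments "-0.0018 0.0024 0 0;-0.0018 0.0024 0 0;0 0 0 0"

```text
clock: 5.93
ee_pos: [0.5723, 0.0533, 0.0453]
ee_rot: [[0.79, 0.613, -0.0], [0.613, -0.79, 0.0], [-0.0, -0.0, -1.0]]
ft_force: [0.9, -0.2, -0.4]
gripper_width: 0.0
```

Emit:
jog_arm --increments "-0.0012 0.0016 0 0;0 0 0 0"

```text
clock: 6.1
ee_pos: [0.5711, 0.0547, 0.0453]
ee_rot: [[0.79, 0.613, -0.0], [0.613, -0.79, -0.0], [-0.0, -0.0, -1.0]]
ft_force: [1.0, -1.2, 0.1]
gripper_width: -0.0001
```

Emit:
jog_arm --increments "-0.0012 0.0016 0 0;0 0 0 0"

```text
clock: 6.27
ee_pos: [0.5699, 0.0563, 0.0453]
ee_rot: [[0.79, 0.613, -0.0], [0.613, -0.79, 0.0], [-0.0, -0.0, -1.0]]
ft_force: [0.3, -0.7, 0.7]
gripper_width: -0.0001
```

Emit:
jog_arm --increments "-0.0012 0.0016 0 0;0 0 0 0"

```text
clock: 6.43
ee_pos: [0.5687, 0.058, 0.0453]
ee_rot: [[0.79, 0.613, -0.0], [0.613, -0.79, 0.0], [-0.0, -0.0, -1.0]]
ft_force: [1.0, -1.1, -1.0]
gripper_width: -0.0005
```

Emit:
jog_arm --increments "-0.0012 0.0016 0 0;0 0 0 0"

```text
clock: 6.6
ee_pos: [0.5677, 0.0594, 0.0454]
ee_rot: [[0.79, 0.613, 0.0], [0.613, -0.79, -0.0], [0.0, 0.0, -1.0]]
ft_force: [1.3, -4.1, 0.0]
gripper_width: 0.0001
```

Emit:
jog_arm --increments "-0.0006 0.0008 0 0;0 0 0 0"

```text
clock: 6.77
ee_pos: [0.5675, 0.0598, 0.0455]
ee_rot: [[0.79, 0.613, 0.001], [0.613, -0.79, -0.001], [0.001, 0.001, -1.0]]
ft_force: [1.9, -6.3, -0.0]
gripper_width: 0.0002
```

```bash
python3 k.py b
```

```text
6.7667 tcp jig [-0.0283  0.0116] 0.04553335764575139 F jig [-2.34 -6.12]
scene knob_top [0.545 0.087 0.057] [-0.0299  0.047 ] 0.58
```

View pics/bscene.png

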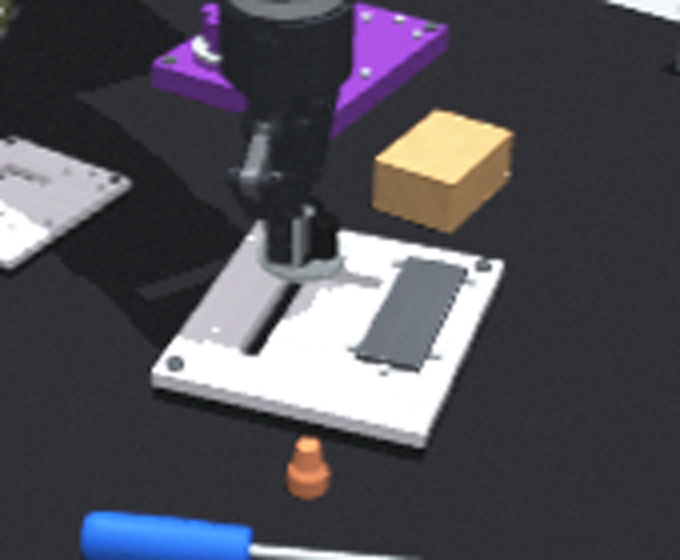

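Emit:
jog_arm --increments "0.0092 -0.0119 0 0;0 0 0.02 0;0 0 0.02 0;-0.0182 -0.0141 0 0;-0.0181 -0.0141 0 0;-0.015 0.0196 0 0;-0.0151 0.0196 0 0;0 0 -0.02 0;0 0 -0.02 0;0 0 0 0"

```text
clock: 7.8
ee_pos: [0.5085, 0.059, 0.0424]
ee_rot: [[0.79, 0.613, -0.005], [0.613, -0.79, 0.0], [-0.004, -0.003, -1.0]]
ft_force: [-0.5, 0.1, -1.6]
gripper_width: 0.0001
```

```bash
python3 k.py c
```

```text
7.8 tcp jig [-0.0755  0.0471] 0.042442270092629075 F jig [-0.36  0.38]
scene knob_top [0.544 0.088 0.063] [-0.0294  0.0485] 0.78
```

View pics/cscene.png

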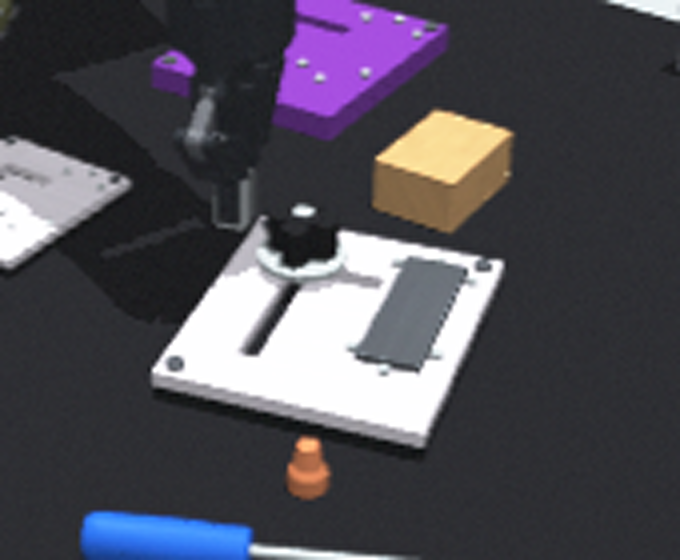

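Emit:
jog_arm --increments "0.004 0.003 0 0;0.004 0.003 0 0;0.004 0.003 0 0;0.004 0.003 0 0;0.004 0.003 0 0;0.004 0.003 0 0;0.004 0.003 0 0;0.004 0.003 0 0;0.004 0.003 0 0;0 0 0 0"

```text
clock: 8.83
ee_pos: [0.5466, 0.0868, 0.0452]
ee_rot: [[0.79, 0.613, 0.0], [0.613, -0.79, 0.0], [0.0, 0.0, -1.0]]
ft_force: [1.6, 0.1, 0.4]
gripper_width: -0.0001
```

```bash
python3 k.py d
```

```text
8.8333 tcp jig [-0.0283  0.0458] 0.045228846709835256 F jig [ 1.35 -0.89]
scene knob_top [0.574 0.11  0.057] [0.0077 0.0472] 0.62
```

View pics/dscene.png

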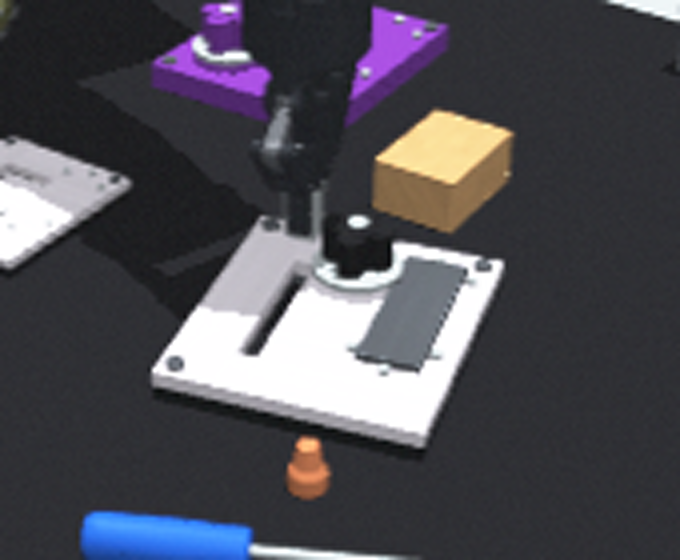

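Moving well; about 8–10 mm left.

Emit:
jog_arm --increments "0.0024 0.0018 0 0;0.0024 0.0018 0 0;0 0 0 0"

```text
clock: 9.28
ee_pos: [0.551, 0.0901, 0.0452]
ee_rot: [[0.79, 0.613, -0.0], [0.613, -0.79, 0.0], [-0.0, -0.0, -1.0]]
ft_force: [-0.8, -1.8, -0.7]
gripper_width: -0.0002
```

Emit:
jog_arm --increments "0.0012 0.0009 0 0;0 0 0 0"

```text
clock: 9.45
ee_pos: [0.552, 0.0908, 0.0453]
ee_rot: [[0.79, 0.613, -0.0], [0.613, -0.79, -0.0], [-0.0, 0.0, -1.0]]
ft_force: [-1.0, -0.1, 0.3]
gripper_width: 0.0001
```

Emit:
jog_arm --increments "0.0012 0.0009 0 0;0 0 0 0"

```text
clock: 9.62
ee_pos: [0.5532, 0.0917, 0.0452]
ee_rot: [[0.79, 0.613, -0.0], [0.613, -0.79, 0.0], [-0.0, -0.0, -1.0]]
ft_force: [-0.9, -0.3, -0.4]
gripper_width: 0.0002
```

Emit:
jog_arm --increments "0.0012 0.0009 0 0;0 0 0 0"

```text
clock: 9.78
ee_pos: [0.5544, 0.0927, 0.0453]
ee_rot: [[0.79, 0.613, -0.0], [0.613, -0.79, 0.0], [0.0, -0.0, -1.0]]
ft_force: [-0.2, 0.2, -1.1]
gripper_width: -0.0002
```

Emit:
jog_arm --increments "0.0012 0.0009 0 0;0 0 0 0"

```text
clock: 9.95
ee_pos: [0.5556, 0.0936, 0.0453]
ee_rot: [[0.79, 0.613, -0.0], [0.613, -0.79, 0.0], [0.0, -0.0, -1.0]]
ft_force: [-1.6, 0.0, -1.5]
gripper_width: 0.0002
```

Emit:
jog_arm --increments "0.0012 0.0009 0 0;0 0 0 0"

```text
clock: 10.12
ee_pos: [0.5562, 0.0941, 0.0451]
ee_rot: [[0.79, 0.613, -0.002], [0.613, -0.79, -0.001], [-0.002, -0.001, -1.0]]
ft_force: [-6.1, -3.9, 2.3]
gripper_width: 0.0002
```

Emit:
jog_arm --increments "0.0008 0.0006 0 0;0 0 0 0"

```text
clock: 10.28
ee_pos: [0.5566, 0.0943, 0.0451]
ee_rot: [[0.79, 0.613, -0.003], [0.613, -0.79, -0.001], [-0.003, -0.001, -1.0]]
ft_force: [-9.9, -7.3, 5.1]
gripper_width: 0.0001
```

Emit:
jog_arm --increments "-0.004 -0.003 0 0;-0.008 -0.006 0 0;-0.012 -0.009 0 0;-0.012 -0.009 0.01 0;-0.015 -0.012 0.03 0;-0.02 -0.02 0.035 0;-0.02 -0.035 0.035 0;-0.01 -0.04 0.02 0;-0.01 -0.04 0 0;0 -0.04 0 0"

```text
clock: 11.12
ee_pos: [0.4525, -0.1077, 0.1649]
ee_rot: [[0.789, 0.614, 0.004], [0.614, -0.789, -0.001], [0.002, 0.003, -1.0]]
ft_force: [0.6, -0.3, 0.2]
gripper_width: -0.0002
```

Emit:
jog_arm --increments "0 -0.03 0 0;0 -0.03 0 0;0 -0.03 0 0;0 -0.03 0 0;0 -0.03 0 0;0 0 0 0;0 0 0 0"

```text
clock: 11.7
ee_pos: [0.4531, -0.2573, 0.1631]
ee_rot: [[0.791, 0.611, 0.0], [0.611, -0.791, -0.0], [0.0, 0.0, -1.0]]
ft_force: [0.1, -0.7, -0.5]
gripper_width: -0.0001
```

```bash
python3 k.py e all
```

```text
11.7 tcp jig [-0.3131 -0.1688] 0.16305104398797438 F jig [-0.39 -0.63]
scene knob_top [0.583 0.117 0.058] [0.0195 0.0474] 0.7
scene coupon [0.626 0.113 0.015] [0.0502 0.0182] 0.75
scene nozzle [ 0.702 -0.012  0.001] [ 0.0341 -0.128 ] 0.7
scene screwdriver [ 0.739 -0.074 -0.002] [ 0.0253 -0.1988] 0.67
top knob_top [0.586 0.118 0.067] [0.022  0.0466] 0.95
top coupon [0.624 0.11  0.022] [0.0467 0.0165] 0.85
top nozzle [ 0.7   -0.01  -0.002] [ 0.0338 -0.1253] 0.4
top screwdriver [ 0.737 -0.07  -0.004] [ 0.0261 -0.1945] 0.77
top carton [0.492 0.235 0.   ] [0.0198 0.1961] 0.86
```

View pics/escene.png

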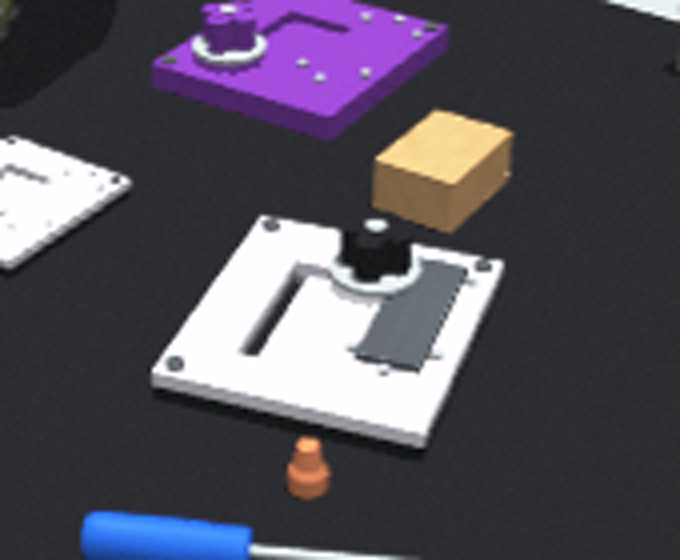

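View pics/etop.png

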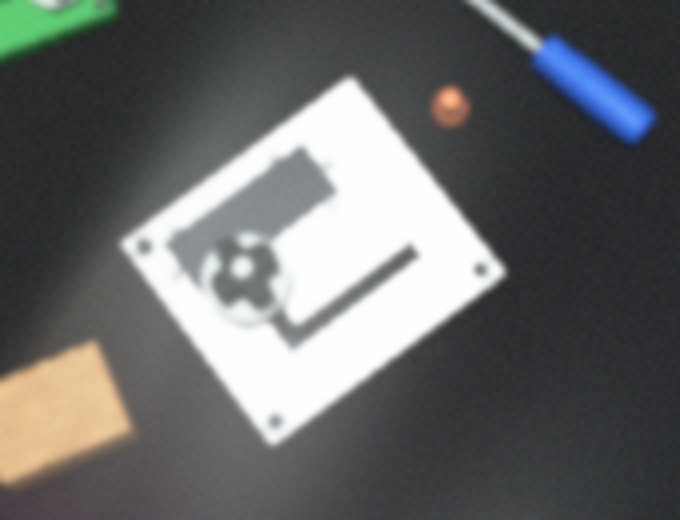

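The disc overhangs the coupon at about (245,275) in the top crop. The keeper is at its stop and the coupon and loose objects look unmoved.

```bash
python3 -c "
from station import manip
print(manip.job_done())"
```

```text
the job is handed in; nothing more can be done
None
```

The keeper is home at the end of the short leg, with its disc overhanging the coupon, and the job was handed in at about 11.8 s of the 48 s allowed.

I pushed the knob with shut fingers only. I pushed the -y lobe along the long leg until it hit the corner wall, where the force rose to about 6 N. Then I lifted off, came round, and pushed the -x lobe along the short leg until it hit the end stop at about 12 N. Afterwards I moved the arm well clear.

**Keeper position:** in the last pictures the knob reads about jig (20–22, 47) mm, against a nominal (15, 45). That is 5–7 mm past nominal in x, more than the network's stated 4 mm accuracy and the 1.5 mm of play. I put the excess down to measurement and jig-pose error. The clear force rise at the stop and the visible overhang both indicate it is home.

**Other objects:** the coupon, nozzle and screwdriver read within about 5 mm of their first readings in both cameras. The carton was found only in the top view, within 1 mm; the scene camera missed it at the end, though it looks unmoved there.

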